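# Reverse the specimen tray, slide it into its rails and pin it with the drift

### The job

The blue specimen tray lies with its narrow nose the wrong way round: turn it end for end, with the test block staying in its pocket, and slide it nose first into the guide rails of the grey dock until it meets the spring stop. Then push the red-headed tapered drift down through the tray's tail hole into the dock's hole, collar fully down on the tray, so that the two holes are pulled into line and the tray is locked in; let go and leave everything else alone.

Things in the scene. Friction and masses are not known exactly. Their poses are not given: they have to be found in the camera images.
- dock: Fixed grey base, 255 (x) x 120 (y) x 26 mm; origin at the centre of its underside, x = direction in which the tray slides in, z up. On its top stand two aluminium guide rails from x = +29 to +97 mm, 80 mm apart inside (flared to about 88 mm at their open end). Lips from x = +43 mm (66 mm gap, undersides 9 mm, tops 14 mm above the base's top) stop the tray from being dropped in from above.
- plunger (a joint): Brass spring stop at the far end of the rails; travel in m along dock +x, 0 = free. The tray's nose tip meets it 4 mm before home (home = tray_hole straight over dock_hole, joint 0.004; it gives to 0.005). It pushes back with 3.5 N, 5 N at home, and so returns a released tray to about 4 mm short of home.
- dock_hole (a point): Centre of the mouth of the dock's drift hole, on the base's top (26 mm above the bench) at dock x = -52.5 mm, y = 0; 15 mm diameter, slightly chamfered, through the whole base. Same axes as the dock.
- dock_mouth (a point): Point midway between the rails at their open end, on the base's top (dock x = +28.5 mm). Same axes as the dock.
- tray_grip (a point): Middle of the black upright rib on the blue tray, 32 mm above the tray's underside. The rib is 40 mm long (tray x), 14 mm thick (tray y), its top 48 mm above the underside; pinch it across the 14 mm from above. x points to the wide tail (away from the nose), z up. The loaded tray (about 0.4 kg) balances within 20 mm of here.
- tray_hole (a point): Centre of the tray's drift hole at the tray's underside, 60 mm behind tray_grip in the wide tail; 15 mm diameter, slightly chamfered, through the 6 mm plate. The tail is 100 mm wide, from 80 mm behind to 16 mm ahead of tray_grip, and too wide for the rails. Same axes as the tray.
- tray_nose (a point): Tip of the tray's nose at the underside, on the centre line, 85 mm ahead of tray_grip. The nose is a 6 mm plate 76 mm wide, its last 8 mm 66 mm wide, and reaches back to 16 mm ahead of tray_grip. Same axes as the tray.
- tray_pocket (a point): Centre of the floor of the tray's square pocket (53 mm inside, 59 mm outside, frame 8 mm high), on the nose 51 mm ahead of tray_grip and 6 mm above the tray's underside. Same axes as the tray.
- block_center (a point): Centre of the round steel test block (50 mm diameter, 10 mm thick, 0.13 kg) that lies loose in the tray's pocket.
- drift_head (a point): Centre of the red round head (18 mm diameter, 28 mm tall) of the steel drift, standing tip down in its dark stand. This point is 48 mm above the tip and 18 mm above the underside of the collar (23 mm diameter, 4 mm thick). Below the collar: 13 mm shank 12 mm long, then an 18 mm taper to a 4 mm tip, all oiled. z = drift axis, up. 0.09 kg.
- drift_collar (a point): Centre of the underside of the drift's collar, on its axis; it rests on the tray's plate (32 mm above the bench) when the drift is fully in, and on the stand's top at the start. z up.
- stand: Fixed dark steel stand of the drift, 52 x 52 x 34 mm, origin at the centre of its underside; the drift hangs by its collar in a 15.5 mm hole 32 mm deep.
- tape: Yellow-brown tape roll, 70 mm diameter, 18 mm tall, lying loose on the bench; a bystander.
- carton_blue: Blue carton with a brown top, 70 x 52 x 89 mm, standing at the back; a bystander.
- pen: Blue pen, 123 mm long, lying loose at the back; a bystander.
- loupe: Small black folding magnifier, 50 x 36 x 18 mm, at the front left; a bystander.
Things that resemble listed ones, but are neither listed nor needed, are in the scene too. Leave any black or brown look-alike of the part that bears block_center alone.

How it is judged:
On the way:
1. the tray lies nose first in the rails, up to the spring stop or beyond (tray_hole within 7 mm of dock_hole along the rails), with the block in its pocket (x of tray_hole in the frame of dock between -0.0595 and -0.0495 m and y of tray_hole in the frame of dock between -0.005 and 0.005 m and z of tray_hole in the frame of dock between 0.023 and 0.029 m and x of tray_nose in the frame of dock above 0.082 m and horizontal distance between block_center and tray_pocket below 0.007 m and distance between block_center and tray_pocket below 0.012 m), for 0.2 s.
At the end, for the whole second after the job is handed in: Tray flat and nose first in the rails, its tail hole within 2.8 mm of straight above the dock hole; drift in both holes, within 4 mm of the dock hole axis, upright within 0.09 rad, collar within 2.5 mm of resting on the tray; test block flat in the pocket, within 7 mm of its centre (all of step 1 and horizontal distance between tray_hole and dock_hole below 0.0028 m and z of drift_collar in the frame of dock between 0.029 and 0.0345 m and horizontal distance between drift_collar and dock_hole below 0.004 m and angle between drift_head's own z axis and vertical below 0.09 rad); the robot touches nothing.
It fails at once if the test block comes out of the tray's pocket (distance between block_center and tray_pocket above 0.025 m).
It fails at once if a bystander (tape roll, carton, pen, magnifier) is moved by more than 20 mm (distance of any of tape, carton_blue, pen, loupe from where it was at the start of the episode above 0.02 m).
It also fails if it takes over 61 s, if anything falls off the work surface, if the arm or the gripper's body presses on something with over 40 N, if the wrist force passes 120 N, or if a joint passes its speed limit or range.

### The arm

A 6-joint arm with a two-finger parallel gripper is mounted at the origin on a cart in front of the work surface, level with it; the furniture and walls round the work are solid. World frame = base frame: x ahead of the robot, y to its left, z up, the work surface at z = 0. Lengths are in m, angles in rad, forces in N, time in s.
With the tool pointing down it reaches from about 0.375 to 0.975 m from the base axis. Payload 3.8 kg.
Tool frame: the origin (TCP) lies on the mounting face of the last link; the fingertips stand 173 mm ahead of it and the grasp point (between the pads) lies 155 mm ahead of it; z points along the fingers, y is the direction in which the jaws open and shut (so a half turn about z gives the same grasp; the last joint's range is limited). The gripper opens to 85 mm and grips with 20 to 120 N. Pads are 22 mm wide; open, the fingers measure 114 mm over their backs; the gripper's body (76 mm by 85 mm) begins 54 mm behind the grasp point. The pads swing forward as they close: fully open they stand 13 mm farther back than shut.
Start: joints at [1.274, 0.264, 1.604, -0, 1.274, -0.037], TCP at [0.173, 0.652, 0.405] pointing down, gripper open.
Joint ranges: [-2.63, 2.63], [-0.94, 2.18], [0.31, 2.57], [-1.31, 4.45], [0, 2.66], [-2.55, 2.55]. Speed limits (rad/s): [2.57, 2.57, 3.14, 3.14, 3.14, 3.14].

### API

Orientations are given as a rotation vector (axis times angle).
In Python, from workcell import bot gives the robot as it stands.
- The arm moves only by the shell command python3 -m jog 'ROWS' [FORCE]. ROWS is JSON, a list that holds one entry, the list of rows, each a list of 7 numbers: the closure, from 0 (fully open) to 1 (shut), then the shift along the tool's x, y, z in cm, then the turn, a rotation vector about the tool's x, y, z in rad. A call has 1 to 12 rows; each row is the pose to reach, as a shift and turn from the pose commanded when the call began, along the tool's axes at that moment; what a row does not reach only later rows make up. A row lasts 1/8 s, in which the tool goes at most 62.5 mm and 10.7 degrees, less where a joint would pass 70% of its speed; a pose out of reach is approached as far as the arm can. A call with a gripper value outside its range is refused whole. The fingers move at their own pace and stop on an object; FORCE is the grip in N (left out, the last holds). Time passes only in rows, so rows that repeat a pose let the fingers close. It gives the time, the measured TCP pose, the force and the opening at its end, in the units of the state.
- bot.read_state(): the state, without advancing time (a new reading comes with each control period).
- bot.read_camera(name): name is "side" or "top"; returns the picture (400x640x3 uint8, red, green, blue); there is no depth.
- bot.camera_model(name): a dict with "intrinsics" (3x3 intrinsics, pixels), "rvec" (rotation vector, rad) and "tvec" (3), from world to camera coordinates, as OpenCV has them. Camera axes: x right, y down, z forward; pixel columns grow to the right and rows downward; lengths in m; the calibration is good to about 2 mm. A picture is of the moment at which its call begins. camera_model takes no time and is no camera call.
- bot.finish_job(): hands the job in, once; it reports no verdict.
The state is a dict: "time": time; "q": joint angles; "joint_vel": joint speeds; "joint_torque": joint torques, N m; "tool_pos": TCP position; "tcp_rot": TCP orientation; "wrist_force": force on the tool from outside, world axes, zero at the start; "torque": the same for the moment, N m; "width": opening from 0.0 (shut) to 1.0 (fully open).
Only numpy, scipy, OpenCV 4.12 (cv2) and the standard library are available. Lean on these libraries where they do the work, as an engineer would, in place of code of your own. Each camera call takes 0.05 s, during which the arm holds its last target.

## Working session

There is one attempt and no reset: what is moved stays moved. The work goes in short steps, Python scripts to look and compute and a shell command to move; the robot and the scene stay as the last step left them, time stands still between calls to the robot, and variables do not carry over. Pictures are saved under pics/ and viewed, and the job is handed in when it is done.

```bash
ls; mkdir -p pics; python3 - <<'E'
from workcell import bot
import cv2
for n in("side","top"):
    im=bot.read_camera(n); cv2.imwrite(f"pics/{n}0.png",cv2.cvtColor(im,cv2.COLOR_RGB2BGR))
    m=bot.camera_model(n); print(n,m)
print(bot.read_state())
E
```

```text
pics
side {'intrinsics': array([[499.05979451,   0.        , 319.22540605],
       [  0.        , 499.05979451, 205.51828365],
       [  0.        ,   0.        ,   1.        ]]), 'rvec': array([ 2.03746779, -0.75196505,  0.42310831]), 'tvec': array([-0.41980062,  0.27879862,  0.85212703])}
top {'intrinsics': array([[449.23937948,   0.        , 321.00133996],
       [  0.        , 449.23937948, 200.77492179],
       [  0.        ,   0.        ,   1.        ]]), 'rvec': array([ 1.9825333 , -2.24904551,  0.23943485]), 'tvec': array([0.09926658, 0.59887173, 1.10208807])}
{'time': 0.1, 'q': array([ 1.27409208e+00,  2.64662406e-01,  1.60525647e+00, -2.55260121e-06,
        1.27373137e+00, -3.69105454e-02]), 'joint_vel': array([-0.00200588, -0.00150601, -0.00442049, -0.00070495, -0.00095897,
       -0.00110354]), 'joint_torque': array([-8.21031645e-04, -5.16699171e+01, -3.68594348e+01, -9.31262662e-05,
        6.22141917e-03,  2.61671585e-05]), 'tool_pos': array([0.17330946, 0.65203778, 0.40348628]), 'tcp_rot': array([-0.40689103, -3.11478773,  0.00318749]), 'wrist_force': array([0.7027304 , 0.14319125, 0.29952452]), 'torque': array([-0.02466561,  0.00628187,  0.0217788 ]), 'width': 0.9930684188432056}
```

View pics/top0.png

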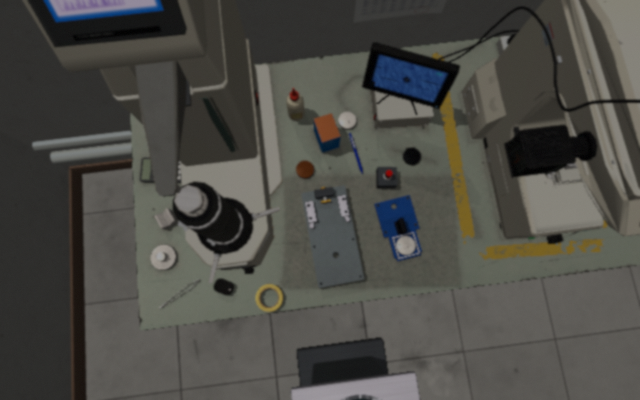

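View pics/side0.png

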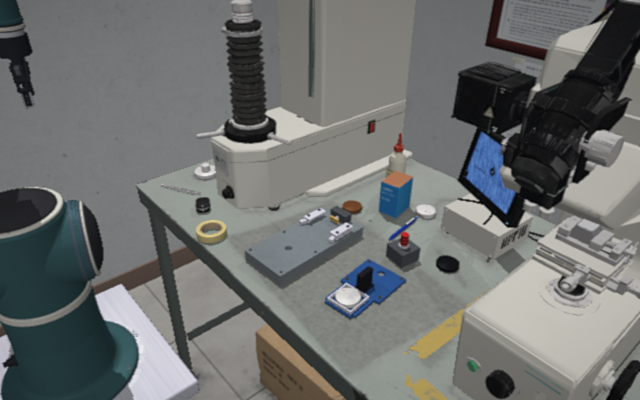

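```bash
cat > h.py <<'E'
import numpy as np, cv2
from workcell import bot
def cam(n):
    m=bot.camera_model(n); R=cv2.Rodrigues(m["rvec"])[0]; return m["intrinsics"],R,m["tvec"],m["rvec"]
def ray(n,u,v):
    K,R,t,_=cam(n); d=R.T@np.linalg.inv(K)@np.array([u,v,1.]); return -R.T@t, d
def onz(n,u,v,z):
    c,d=ray(n,u,v); return c+d*(z-c[2])/d[2]
def proj(n,P):
    K,R,t,r=cam(n); return cv2.projectPoints(np.array(P,float).reshape(-1,1,3),r,t,K,None)[0].reshape(-1,2)
def tri(uvs,uvt):
    A=[];b=[]
    for n,uv in(("side",uvs),("top",uvt)):
        c,d=ray(n,*uv); d=d/np.linalg.norm(d); M=np.eye(3)-np.outer(d,d); A.append(M); b.append(M@c)
    return np.linalg.lstsq(np.vstack(A),np.hstack(b),rcond=None)[0]
def rd(n,save=None):
    im=cv2.cvtColor(bot.read_camera(n),cv2.COLOR_RGB2BGR)
    if save: cv2.imwrite(f"pics/{save}.png",im)
    return im
def crop(im,x0,y0,x1,y1,s,name):
    cv2.imwrite(f"pics/{name}.png",cv2.resize(im[y0:y1,x0:x1],None,fx=s,fy=s,interpolation=cv2.INTER_CUBIC))
E
python3 - <<'E'
from h import *
crop(cv2.imread("pics/top0.png"),280,130,440,300,4.5/1.3,"tc0")
crop(cv2.imread("pics/side0.png"),230,170,480,330,3.2,"sc0")
for n in("top","side"): print(cam(n)[1].T@-cam(n)[2])
E
```

```text
[0.36866718 0.05885849 1.2015488 ]
[-0.05731614 -0.69888221  0.69882775]
```

View pics/tc0.png

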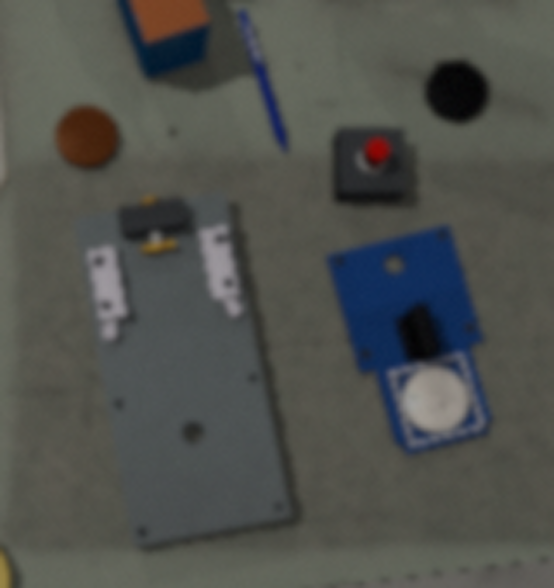

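View pics/sc0.png

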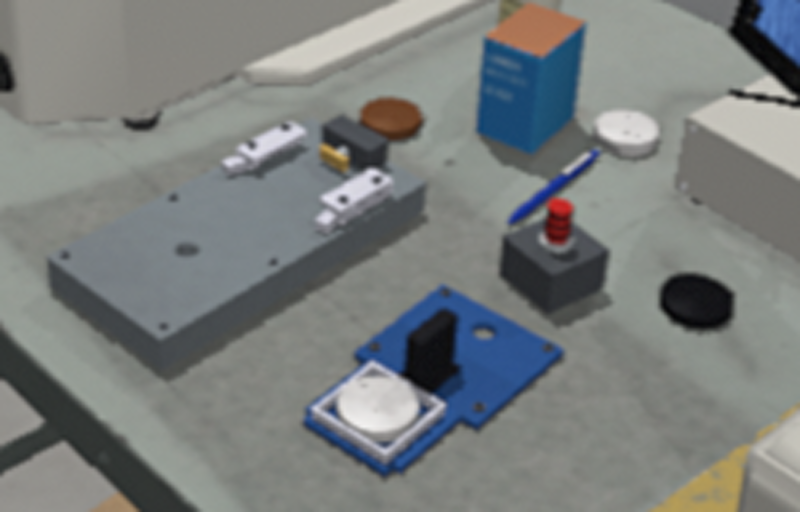

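```bash
python3 - <<'E'
from h import *
s=3.4615
T=lambda x,y:(280+x/s,130+y/s)
S=lambda x,y:(230+x/3.2,170+y/3.2)
f=lambda n,p,z:print(n,np.round(p,4))
def both(n,t,sd,z):
    a=onz("top",*T(*t),z) if t else None; b=onz("side",*S(*sd),z) if sd else None
    print(n,"top",None if a is None else a.round(4),"side",None if b is None else b.round(4))
both("dockhole",(193,432),(187,250),.026)
both("dock near L screw",(142,532),(65,255),.026); both("dock near R screw",(278,506),(163,326),.026)
both("dock midL",(119,403),(173,198),.026); both("midR",(253,377),(274,262),.026)
both("trayhole",(395,264),(484,332),.006)
both("tscrew TL",(338,260),(446,293),.006);both("tscrew TR",(443,236),(549,347),.006)
both("tscrew BL",(365,354),(375,347),.006);both("tscrew BR",(470,327),(479,407),.006)
both("block",(436,398),(378,405),.016)
both("head top",(378,149),(560,206),.066)
both("collar",(371,160),(557,240),.038)
both("stand",None,None,.034)
E
```

```text
dockhole top [0.4665 0.0022 0.026 ] side [0.467  0.0025 0.026 ]
dock near L screw top [0.3978 0.0496 0.026 ] side [0.3998 0.0518 0.026 ]
dock near R screw top [ 0.4039 -0.0535  0.026 ] side [ 0.406  -0.0508  0.026 ]
dock midL top [0.4952 0.0548 0.026 ] side [0.4968 0.0574 0.026 ]
midR top [ 0.502  -0.0486  0.026 ] side [ 0.5041 -0.0462  0.026 ]
trayhole top [ 0.5784 -0.1734  0.006 ] side [ 0.5786 -0.1737  0.006 ]
tscrew TL top [ 0.5872 -0.1295  0.006 ] side [ 0.5885 -0.1288  0.006 ]
tscrew TR top [ 0.5959 -0.2145  0.006 ] side [ 0.6002 -0.2116  0.006 ]
tscrew BL top [ 0.5111 -0.139   0.006 ] side [ 0.5129 -0.1379  0.006 ]
tscrew BR top [ 0.5218 -0.2234  0.006 ] side [ 0.5237 -0.221   0.006 ]
block top [ 0.4697 -0.186   0.016 ] side [ 0.4689 -0.1863  0.016 ]
head top top [ 0.6571 -0.1631  0.066 ] side [ 0.6579 -0.1629  0.066 ]
collar top [ 0.6562 -0.1618  0.038 ] side [ 0.6578 -0.164   0.038 ]
stand top None side None
```

```bash
python3 - <<'E'
from h import *
print("knob",tri((243,8),(190,200)))
print("bellows base",tri((250,135),(222,228)))
print("handle tip L",tri((198,135),(216,278)))
print("housing front-left corner", tri((218,148),(215,266)))
print("bench front-left corner",tri((140,187),(141,327)))
print("housing right side lower",onz("top",250,258,0),onz("top",270,200,0))
print("scr front",onz("top",265,160,.05))
print("monitor",tri((465,160),(365,65)), tri((495,230),(443,105)))
print("black top-right cabinet",onz("top",505,150,.2),onz("side",470,70,.4))
print(proj("top",[[.17,.65,.2],[0,0,0],[.3,.2,.2],[.3,.2,0]]))
E
```

```text
knob [0.54901777 0.24904744 0.47855664]
bellows base [0.54868137 0.25852138 0.18254443]
handle tip L [0.4294256  0.27826011 0.21106094]
housing front-left corner [0.46877132 0.28420737 0.16266371]
bench front-left corner [ 0.34944868  0.52658113 -0.0108242 ]
housing right side lower [0.48886773 0.22838784 0.        ] [0.63917159 0.15943207 0.        ]
scr front [0.73820292 0.15727165 0.05      ]
monitor [ 0.92039942 -0.12474702  0.14706547] [ 0.79655432 -0.3096566   0.10249396]
black top-right cabinet [ 0.64445861 -0.41463924  0.2       ] [ 0.7907414  -0.16808589  0.4       ]
[[ 44.9980888  430.93242553]
 [361.46494546 444.89040769]
 [257.46654088 336.62465121]
 [267.85073662 329.68975736]]
```

```bash
python3 - <<'E'
from h import *
im=cv2.imread("pics/side0.png")
crop(im,240,195,370,290,6,"sc1")
crop(im,320,250,420,325,8,"sc2")
E
```

```text
(no output)
```

View pics/sc1.png

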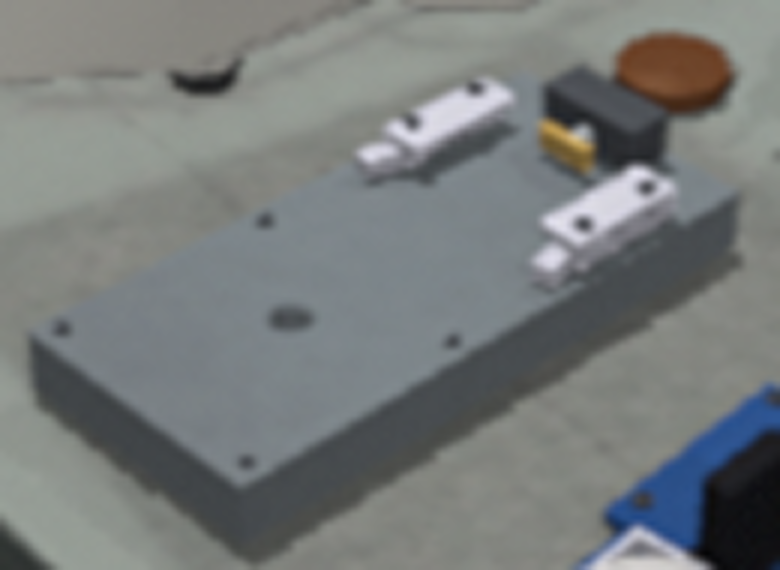

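View pics/sc2.png

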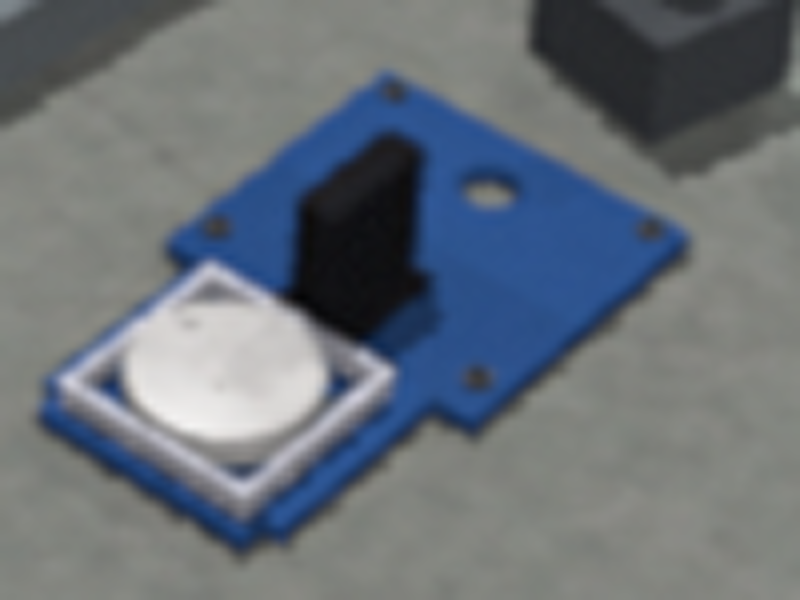

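```bash
python3 - <<'E'
from h import *
def P(x0,y0,s): return lambda x,y,z: onz("side",x0+(x+.5)/s-.5,y0+(y+.5)/s-.5,z)[:2]
D=P(240,195,6);T=P(320,250,8);C=P(230,170,3.2)
tc=lambda x,y,z: onz("top",280+(x+.5)/3.4615-.5,130+(y+.5)/3.4615-.5,z)[:2]
a=lambda v:np.round(np.arctan2(v[1],v[0]),4)
nl,nr,fr=D(33,340,.026),D(240,488,.026),D(737,197,.026)
print("corners",nl,nr,fr,"w",np.linalg.norm(nl-nr),"l",np.linalg.norm(fr-nr),"yaw",a(nl-nr)-np.pi/2,a(fr-nr))
s=[D(62,327,.026),D(247,461,.026),D(265,220,.026),D(453,341,.026)]
print("screws",a(s[2]-s[0]),a(s[3]-s[1]),a(s[0]-s[1])-np.pi/2,a(s[2]-s[3])-np.pi/2,[np.linalg.norm(s[2]-s[0]),np.linalg.norm(s[0]-s[1])])
# rails tops at 26+14
L=[D(412,120,.040),D(475,89,.040)];R=[D(584,223,.040),D(648,187,.040)]
print("railscrews",L,R,a(L[1]-L[0]),a(R[1]-R[0]),a(L[0]-R[0])-np.pi/2,a(L[1]-R[1])-np.pi/2)
print("hole",D(291,318,.026),tc(193,432,.026))
c=[T(394,90,.006),T(650,229,.006),T(217,226,.006),T(476,377,.006)]
print("tray",a(c[0]-c[2]),a(c[1]-c[3]),a(c[0]-c[1])-np.pi/2,a(c[2]-c[3])-np.pi/2,np.mean(c,0))
k=[T(388,72,.006),T(690,240,.006),T(172,248,.006),T(474,422,.006)]
print("traycorner",a(k[0]-k[2]),a(k[1]-k[3]),a(k[0]-k[1])-np.pi/2,a(k[2]-k[3])-np.pi/2,np.mean(k,0),[np.linalg.norm(k[0]-k[2]),np.linalg.norm(k[0]-k[1])])
print("hole",T(490,187,.006),tc(395,264,.006),"block",T(226,368,.016),tc(436,398,.016))
print("rib top corners",T(395,133,.048),T(310,190,.048))
print("drift",C(560,206,.066),tc(378,149,.066),C(557,240,.038),tc(371,160,.038))
E
```

```text
corners [0.38797207 0.05456631] [ 0.39619941 -0.05915528] [ 0.64780925 -0.04632119] w 0.11401881332682114 l 0.25193695405591315 yaw 0.07220367320510346 0.051
screws 0.0573 0.0535 0.0597036732051035 0.06200367320510347 [np.float64(0.0975841746904589), np.float64(0.1037936468574509)]
railscrews [array([0.57195644, 0.06053435]), array([0.60572479, 0.06150372])] [array([ 0.57691854, -0.03480549]), array([ 0.61168702, -0.0331887 ])] 0.0287 0.0465 0.05200367320510346 0.06290367320510337
hole [0.46759092 0.00458331] [0.46750133 0.00296337]
tray 0.1258 0.1203 0.12000367320510352 0.1222036732051035 [ 0.55656592 -0.17276346]
traycorner 0.1553 0.1103 0.10420367320510349 0.13620367320510351 [ 0.55208356 -0.17590572] [np.float64(0.09638615511284108), np.float64(0.10066417176979617)]
hole [ 0.57977813 -0.17123523] [ 0.57951519 -0.1726341 ] block [ 0.47042453 -0.18386807] [ 0.47070071 -0.18518955]
rib top corners [ 0.53806031 -0.17314593] [ 0.50596539 -0.17500035]
drift [ 0.65830686 -0.161538  ] [ 0.65820934 -0.16236513] [ 0.6581754  -0.16269704] [ 0.65730772 -0.16105363]
```

```bash
cat >> h.py <<'E'
from scipy.spatial.transform import Rotation as Ro
def go(*wps):
    s=bot.read_state(); p=np.array(s["tool_pos"]); R=Ro.from_rotvec(s["tcp_rot"])
    M=R.as_matrix(); print("t",round(s["time"],2),"pos",p.round(4),"yaw",np.arctan2(M[1,0],M[0,0]).round(4),"z",M[:,2].round(4),"F",np.round(s["wrist_force"],1),"w",round(s["width"],3),"q",np.round(s["q"],2))
    for x,y,z,yaw in wps:
        c,sn=np.cos(yaw),np.sin(yaw)
        T=Ro.from_matrix([[c,sn,0],[sn,-c,0],[0,0,-1]])
        print((100*M.T@(np.array([x,y,z])-p)).round(2),(R.inv()*T).as_rotvec().round(3))
E
python3 - <<'E'
from h import *
go((.14,.42,.405,2.88),(.30,.28,.405,2.3),(.36,.17,.405,2),(.40,.05,.405,1.6),(.52,-.1795,.40,.122))
E
```

```text
t 0.1 pos [0.1733 0.652  0.4035] yaw 2.8818 z [-6.e-04 -2.e-03 -1.e+00] F [0.7 0.1 0.3] w 0.993 q [ 1.27  0.26  1.61 -0.    1.27 -0.04]
[ -2.74 -23.28  -0.1 ] [-0.002 -0.     0.002]
[-21.8  -32.7   -0.09] [-0.002  0.001  0.582]
[-30.43 -41.79  -0.07] [-0.002  0.001  0.882]
[-3.737e+01 -5.236e+01 -5.000e-02] [-2.000e-03  1.000e-03  1.282e+00]
[-54.87 -71.46   0.49] [-1.00e-03  3.00e-03  2.76e+00]
```

```bash
python3 -m jog '[[[0,-0.7,-6,0,0,0,0],[0,-1.4,-12,0,0,0,0],[0,-2,-18,0,0,0,0.1],[0,-2.7,-23.3,0,0,0,0.2],[0,-7.5,-25.5,0,0,0,0.3],[0,-12.3,-28,0,0,0,0.4],[0,-17,-30.3,0,0,0,0.5],[0,-21.8,-32.7,0,0,0,0.6],[0,-26,-37,0,0,0,0.75],[0,-30.4,-41.8,0,0,0,0.9],[0,-34,-47,0,0,0,1.05],[0,-37.4,-52.4,0,0,0,1.2]]]' 60; python3 - <<'E'
from h import *
go((.40,.05,.405,1.6),(.52,-.1795,.40,.122))
E
```

```text
time: 1.6
tool_pos: [0.399, 0.0523, 0.4046]
tcp_rot: [2.1, 2.336, 0.001]
wrist_force: [1.4, 1.2, -0.4]
width: 1.0
t 1.6 pos [0.399  0.0523 0.4046] yaw 1.6769 z [ 5.e-04  2.e-04 -1.e+00] F [ 1.4  1.2 -0.4] w 1.0 q [ 0.07 -0.28  2.14  0.    1.28 -0.04]
[-0.24  0.07 -0.04] [ 0.    -0.     0.077]
[-24.33   9.57   0.46] [ 0.    -0.     1.555]
```

```bash
python3 -m jog '[[[0,-5,2,2,0,0,0.18],[0,-10,4,4,0,0,0.36],[0,-15,6,6,0,0,0.54],[0,-20,8,8,0,0,0.72],[0,-24.3,9.6,10,0,0,0.9],[0,-24.3,9.6,10,0,0,1.08],[0,-24.3,9.6,10,0,0,1.26],[0,-24.3,9.6,10,0,0,1.44],[0,-24.3,9.6,10,0,0,1.555],[0,-24.3,9.6,10,0,0,1.555],[0,-24.3,9.6,10,0,0,1.555]]]'; python3 - <<'E'
from h import *
rd("side","side1");crop(cv2.imread("pics/side1.png"),280,150,460,330,3.3,"s1c")
go((.52,-.1795,.187,.122))
E
```

```text
time: 2.98
tool_pos: [0.521, -0.1765, 0.3044]
tcp_rot: [-3.135, -0.202, 0.001]
wrist_force: [0.7, 0.3, -0.4]
width: 1.003
t 3.02 pos [ 0.5211 -0.1765  0.3045] yaw 0.1284 z [-3.e-04  1.e-04 -1.e+00] F [ 0.  -0.8 -0.2] w 1.001 q [-0.37  0.11  1.97  0.    1.05  1.07]
[-0.14  0.28 11.75] [-0.     0.     0.006]
```

View pics/s1c.png

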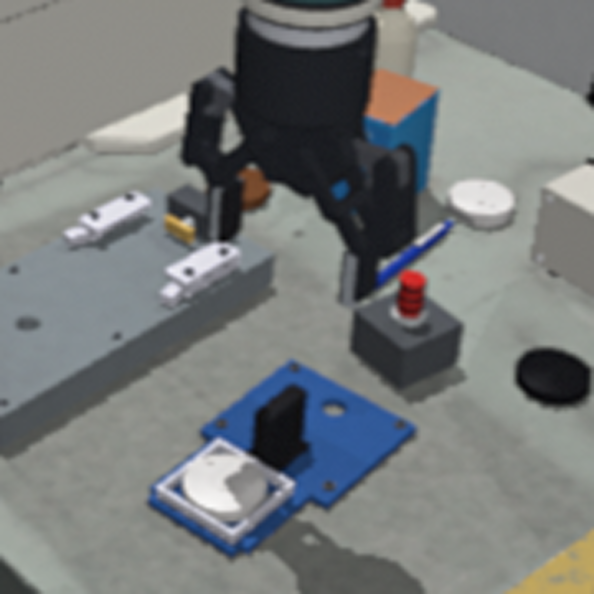

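```bash
python3 -m jog '[[[0,-0.1,0.3,5,0,0,0.006],[0,-0.1,0.3,9,0,0,0.006],[0,-0.1,0.3,11.5,0,0,0.006],[0,-0.1,0.3,11.5,0,0,0.006],[1,-0.1,0.3,11.5,0,0,0.006],[1,-0.1,0.3,11.5,0,0,0.006],[1,-0.1,0.3,11.5,0,0,0.006],[1,-0.1,0.3,11.5,0,0,0.006],[1,-0.1,0.3,11.5,0,0,0.006],[1,-0.1,0.3,11.5,0,0,0.006]]]' 60; python3 - <<'E'
from h import *
rd("side","side2");crop(cv2.imread("pics/side2.png"),280,150,460,330,3.3,"s2c")
go((.52,-.1795,.187,.122))
E
```

```text
time: 4.28
tool_pos: [0.5211, -0.1798, 0.1907]
tcp_rot: [3.135, 0.19, 0.002]
wrist_force: [-1.1, -0.2, 7.2]
width: 0.158
t 4.33 pos [ 0.521  -0.1798  0.1906] yaw 0.1207 z [ 1.2e-03 -3.0e-04 -1.0e+00] F [-0.9  0.8  6.5] w 0.153 q [-0.38  0.26  2.05  0.    0.83  1.07]
[-0.1  -0.04  0.36] [ 0.    -0.001 -0.001]
```

View pics/s2c.png

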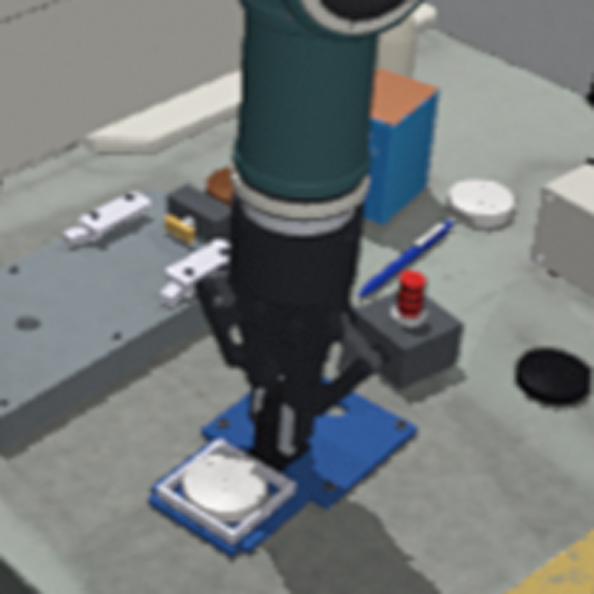

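```bash
python3 -m jog '[[[1,0,0,0,0,0,0],[1,0,0,-0.5,0,0,0],[1,0,0,-1.5,0,0,0],[1,0,0,-3,0,0,0],[1,0,0,-5,0,0,0],[1,0,0,-7.5,0,0,0],[1,0,0,-10,0,0,0],[1,0,0,-12,0,0,0],[1,0,0,-12,0,0,0],[1,0,0,-12,0,0,0]]]' 80; python3 - <<'E'
from h import *
rd("side","side3");crop(cv2.imread("pics/side3.png"),280,100,460,280,3.3,"s3c")
go((.47,-.09,.31,.122+1.55),(.454,.0027,.31,3.1986))
E
```

```text
time: 5.58
tool_pos: [0.5201, -0.1795, 0.3093]
tcp_rot: [-3.136, -0.19, 0.001]
wrist_force: [0.2, 0.5, -3.6]
width: 0.15
t 5.62 pos [ 0.52   -0.1795  0.3087] yaw 0.1207 z [-1.7e-03  7.0e-04 -1.0e+00] F [-0.7 -0.2 -3.2] w 0.148 q [-0.38  0.11  1.97  0.    1.06  1.07]
[-3.88 -9.48 -0.12] [-2.000e-03  1.000e-03 -1.551e+00]
[ -4.36 -18.88  -0.11] [-2.000e-03 -1.000e-03 -3.078e+00]
```

View pics/s3c.png

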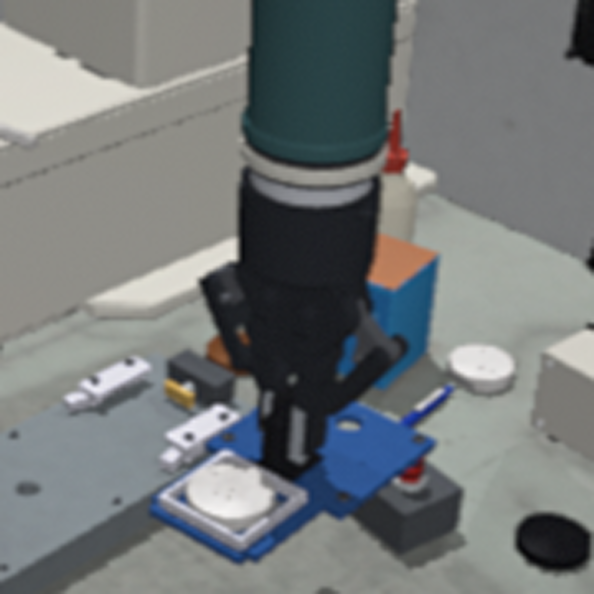

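```bash
python3 -m jog '[[[1,0,0,0,0,0,-0.08],[1,-0.3,-0.8,0,0,0,-0.22],[1,-0.7,-1.8,0,0,0,-0.38],[1,-1.1,-2.8,0,0,0,-0.54],[1,-1.5,-3.8,0,0,0,-0.7],[1,-1.9,-4.8,0,0,0,-0.86],[1,-2.3,-5.8,0,0,0,-1.02],[1,-2.7,-6.8,0,0,0,-1.18],[1,-3.1,-7.8,0,0,0,-1.34],[1,-3.5,-8.8,0,0,0,-1.47],[1,-3.9,-9.5,0,0,0,-1.55],[1,-3.9,-9.5,0,0,0,-1.55]]]'; python3 - <<'E'
from h import *
rd("side","side4");crop(cv2.imread("pics/side4.png"),280,100,460,280,3.3,"s4c")
go((.454,.0027,.31,3.1986))
E
```

```text
time: 7.12
tool_pos: [0.4695, -0.0896, 0.3083]
tcp_rot: [-2.106, -2.327, 0.002]
wrist_force: [-0.0, 0.2, -4.3]
width: 0.151
t 7.17 pos [ 0.4699 -0.0899  0.3086] yaw 1.6697 z [-1.9e-03  3.0e-04 -1.0e+00] F [-0.3  0.1 -3.7] w 0.15 q [-0.24 -0.03  2.11 -0.    1.06 -0.34]
[ 9.37 -0.67 -0.13] [-1.000e-03 -2.000e-03 -1.529e+00]
```

View pics/s4c.png

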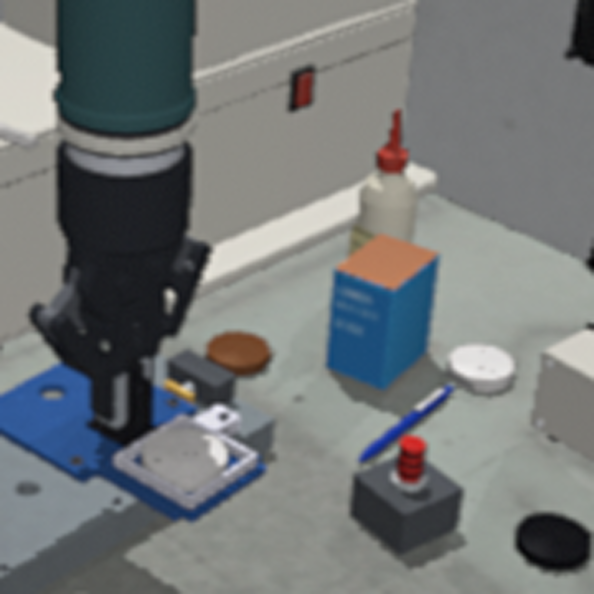

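```bash
python3 -m jog '[[[1,0.3,0,0,0,0,-0.08],[1,1,-0.1,0,0,0,-0.22],[1,2,-0.1,0,0,0,-0.38],[1,3,-0.2,0,0,0,-0.54],[1,4,-0.3,0,0,0,-0.7],[1,5,-0.4,0,0,0,-0.86],[1,6,-0.5,0,0,0,-1.02],[1,7,-0.5,0,0,0,-1.18],[1,8,-0.6,0,0,0,-1.32],[1,9,-0.7,0,0,0,-1.45],[1,9.4,-0.7,0,0,0,-1.529],[1,9.4,-0.7,0,0,0,-1.529]]]'; python3 - <<'E'
from h import *
rd("side","side5");crop(cv2.imread("pics/side5.png"),210,140,390,290,4.4,"s5c")
rd("top","top5");crop(cv2.imread("pics/top5.png"),280,170,400,300,4.4,"t5c")
go((.454,.0027,.2176,3.1986))
E
```

```text
time: 8.68
tool_pos: [0.4541, 0.0027, 0.3093]
tcp_rot: [0.089, -3.14, 0.0]
wrist_force: [0.3, -0.3, -3.5]
width: 0.152
t 8.78 pos [0.4541 0.0025 0.3095] yaw -3.0855 z [-4.e-04 -2.e-04 -1.e+00] F [-0.2 -0.4 -3.9] w 0.148 q [-0.05 -0.08  2.16 -0.    1.06 -1.68]
[0.01 0.02 9.19] [-0.    -0.    -0.001]
```

View pics/s5c.png

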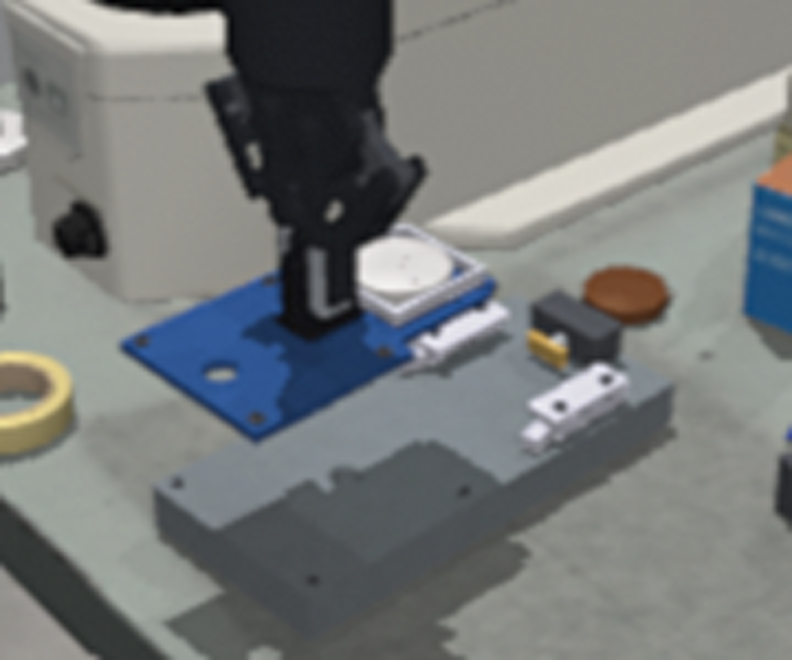

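View pics/t5c.png

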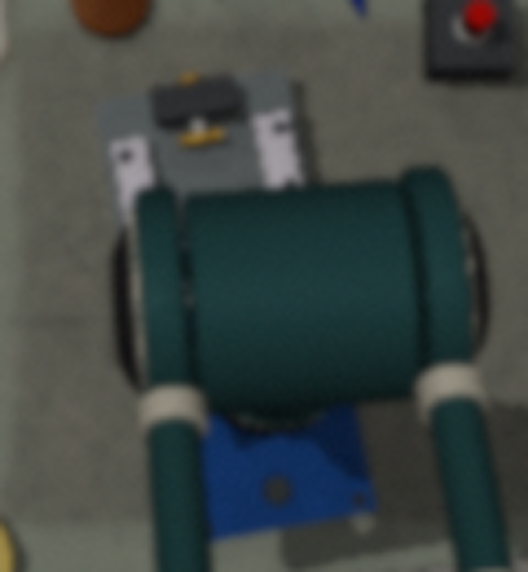

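```bash
python3 - <<'E'
from h import *
S=lambda x,y,z: onz("side",210+(x+.5)/4.4-.5,140+(y+.5)/4.4-.5,z)[:2]
Tt=lambda x,y,z: onz("top",280+(x+.5)/4.4-.5,170+(y+.5)/4.4-.5,z)[:2]
print(S(221,373,.125),Tt(277,490,.125))
a=S(142,342,.125);b=S(258,418,.125);c=S(385,352,.125);d=S(270,281,.125)
A=lambda v:np.arctan2(v[1],v[0])
print(A(c-b),A(d-a),A(a-b)-np.pi/2,A(d-c)-np.pi/2,tri((210+221.5/4.4-.5,140+373.5/4.4-.5),(280+277.5/4.4-.5,170+490.5/4.4-.5)))
E
```

```text
[ 0.39376551 -0.00223719] [ 0.39516184 -0.00084499]
0.05718524402819164 0.059553802149761796 0.07138817149597876 0.0541485596976683 [ 0.39498719 -0.00079185  0.12371968]
```

```bash
python3 - <<'E'
from h import *
crop(cv2.imread("pics/top0.png"),295,180,365,240,9,"t0r")
crop(cv2.imread("pics/side0.png"),295,200,360,250,10,"s0r")
E
```

```text
(no output)
```

View pics/t0r.png

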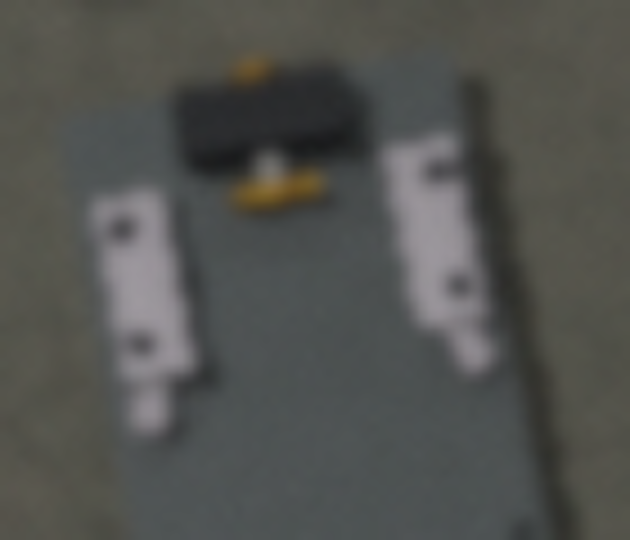

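View pics/s0r.png

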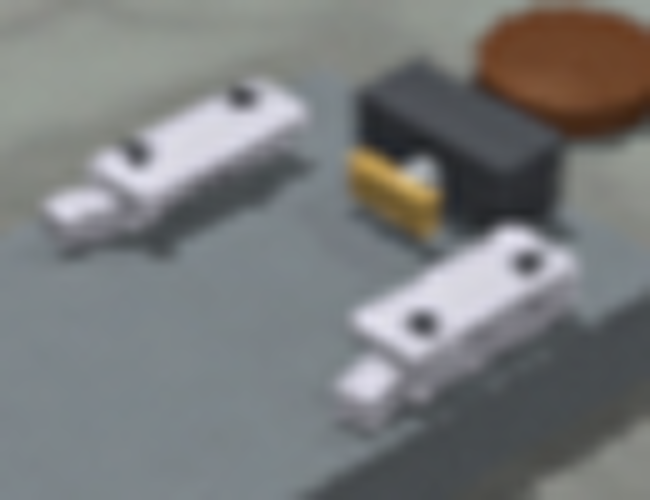

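```bash
python3 - <<'E'
from h import *
S=lambda x,y:(295+(x+.5)/10-.5,200+(y+.5)/10-.5)
T=lambda x,y:(295+(x+.5)/9-.5,180+(y+.5)/9-.5)
sp=[S(135,152),S(240,96),S(424,322),S(527,261)]
tp=[T(142,343),T(121,228),T(458,285),T(440,168)]
for a,b in zip(sp,tp): print(onz("side",*a,.04)[:2].round(4),onz("top",*b,.04)[:2].round(4),tri(a,b).round(4))
g=(S(397,197),T(280,190));print(tri(*g))
X=[tri(a,b) for a,b in zip(sp,tp)];m1=(X[0]+X[2])/2;m2=(X[1]+X[3])/2
print(m1,m2)
h=tri((240+291.5/6-.5,195+318.5/6-.5),(280+193.5/3.4615-.5,130+432.5/3.4615-.5));print("hole",h)
# top-only
tm=[onz("top",*b,.04)[:2] for b in tp]; print((tm[0]+tm[2])/2,(tm[1]+tm[3])/2)
E
```

```text
[0.5711 0.0603] [0.5698 0.0561] [0.5688 0.0565 0.0431]
[0.6061 0.0627] [0.6045 0.0581] [0.6033 0.0584 0.0435]
[ 0.577  -0.0349] [ 0.5754 -0.0376] [ 0.5748 -0.0373  0.0424]
[ 0.6114 -0.0324] [ 0.6107 -0.0371] [ 0.6091 -0.0362  0.0434]
[0.61052489 0.01043149 0.03592468]
[0.57179022 0.00956665 0.04275527] [0.60616435 0.01111337 0.04342282]
hole [0.46707113 0.00323032 0.02712981]
[0.57259943 0.00924612] [0.60760512 0.01045758]
```

```bash
python3 -m jog '[[[1,0,0,2,0,0,0],[1,0,0,4,0,0,0],[1,0,0,6,0,0,0],[1,0,0,7.5,0,0,0],[1,0,0,8.5,0,0,0],[1,0,0,8.9,0,0,0],[1,0,0,9.1,0,0,0],[1,0,0,9.1,0,0,0]]]'; python3 - <<'E'
from h import *
rd("side","side6");crop(cv2.imread("pics/side6.png"),210,140,390,290,4.4,"s6c")
go((.454,.0027,.2176,3.1986))
E
```

```text
time: 9.78
tool_pos: [0.4543, 0.0027, 0.2191]
tcp_rot: [-0.091, 3.139, -0.0]
wrist_force: [-0.1, -0.1, -2.7]
width: 0.156
t 9.82 pos [0.4544 0.0028 0.2192] yaw -3.0834 z [ 1.1e-03 -1.0e-04 -1.0e+00] F [ 0.3 -0.4 -3.8] w 0.153 q [-0.05  0.05  2.23 -0.    0.86 -1.68]
[ 0.04 -0.    0.16] [-0.     0.001  0.001]
```

View pics/s6c.png

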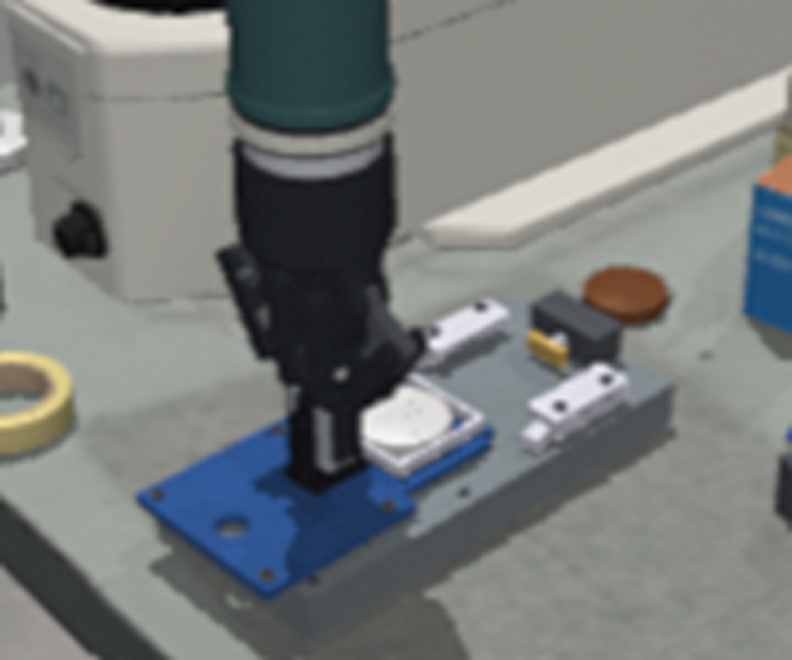

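```bash
python3 -m jog '[[[1,0,0,0.1,0,0,0],[1,0,0,0.2,0,0,0],[1,0,0,0.2,0,0,0]]]';python3 -m jog '[[[1,0,0,0.05,0,0,0],[1,0,0,0.1,0,0,0],[1,0,0,0.1,0,0,0]]]'; python3 - <<'E'
from h import *
go((.5235,.0067,.2165,3.1986))
E
```

```text
time: 10.2
tool_pos: [0.454, 0.0028, 0.2167]
tcp_rot: [-0.092, 3.14, -0.0]
wrist_force: [-0.4, 0.6, -5.3]
width: 0.149
time: 10.58
tool_pos: [0.4541, 0.0028, 0.2167]
tcp_rot: [0.091, -3.14, -0.0]
wrist_force: [-4.8, 0.5, 6.7]
width: 0.149
t 10.57 pos [0.4541 0.0028 0.2167] yaw -3.0833 z [-4.e-04  0.e+00 -1.e+00] F [-4.8  0.5  6.7] w 0.149 q [-0.05  0.05  2.23 -0.    0.86 -1.68]
[-6.95 -0.01  0.02] [ 0.    -0.     0.001]
```

```bash
python3 -m jog '[[[1,0,0,-0.08,0,0,0],[1,-0.6,0,-0.08,0,0,0],[1,-1.2,0,-0.08,0,0,0],[1,-1.8,0,-0.08,0,0,0],[1,-2.4,0,-0.08,0,0,0],[1,-3,0,-0.08,0,0,0],[1,-3.6,0,-0.08,0,0,0],[1,-4.2,0,-0.08,0,0,0],[1,-4.8,0,-0.08,0,0,0],[1,-5.4,0,-0.08,0,0,0],[1,-5.8,0,-0.08,0,0,0],[1,-5.8,0,-0.08,0,0,0]]]'; python3 - <<'E'
from h import *
rd("side","side7");crop(cv2.imread("pics/side7.png"),210,140,390,290,4.4,"s7c")
go((.5272,.0066,.2165,3.1986))
E
```

```text
time: 12.08
tool_pos: [0.5121, 0.0061, 0.2167]
tcp_rot: [0.091, -3.14, 0.0]
wrist_force: [-3.1, 0.3, 3.6]
width: 0.153
t 12.12 pos [0.5121 0.0061 0.2167] yaw -3.0833 z [ 1.e-04 -1.e-04 -1.e+00] F [-3.2  1.3  3.8] w 0.147 q [-0.04  0.16  2.12 -0.    0.87 -1.67]
[-1.51 -0.04  0.02] [-0.     0.     0.001]
```

View pics/s7c.png

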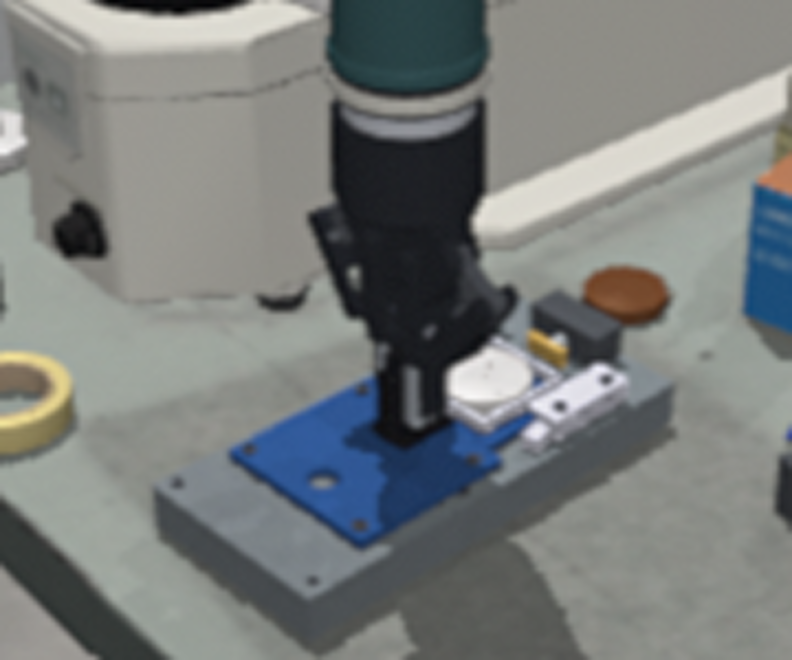

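```bash
python3 -m jog '[[[1,-0.4,0,0,0,0,0],[1,-0.8,0,0,0,0,0],[1,-1,-0.02,0,0,0,0],[1,-1.1,-0.03,0,0,0,0],[1,-1.2,-0.03,0,0,0,0],[1,-1.3,-0.03,0,0,0,0],[1,-1.3,-0.03,0,0,0,0],[1,-1.3,-0.03,0,0,0,0]]]'; python3 - <<'E'
from h import *
rd("side","side8");crop(cv2.imread("pics/side8.png"),210,140,390,290,4.4,"s8c")
rd("top","top8");crop(cv2.imread("pics/top8.png"),280,170,400,300,4.4,"t8c")
go((.5272,.0066,.2165,3.1986))
E
```

```text
time: 13.12
tool_pos: [0.523, 0.0066, 0.2167]
tcp_rot: [0.091, -3.134, -0.0]
wrist_force: [-12.8, -1.3, 13.0]
width: 0.148
t 13.22 pos [0.523  0.0066 0.2166] yaw -3.0833 z [-6.e-03 -1.e-04 -1.e+00] F [-12.4  -1.1  12.8] w 0.149 q [-0.03  0.18  2.09 -0.    0.88 -1.66]
[-0.42 -0.02  0.01] [ 0.    -0.006  0.001]
```

View pics/s8c.png

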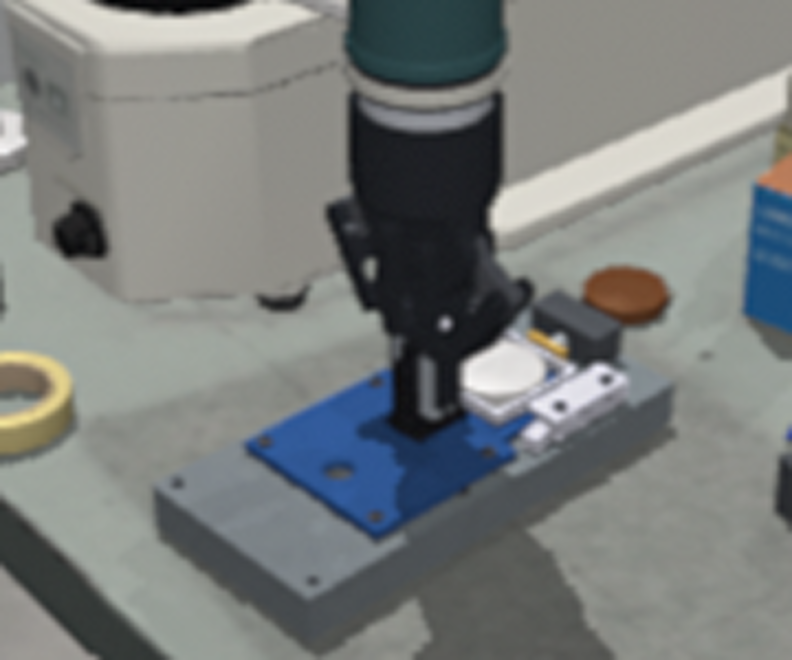

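View pics/t8c.png

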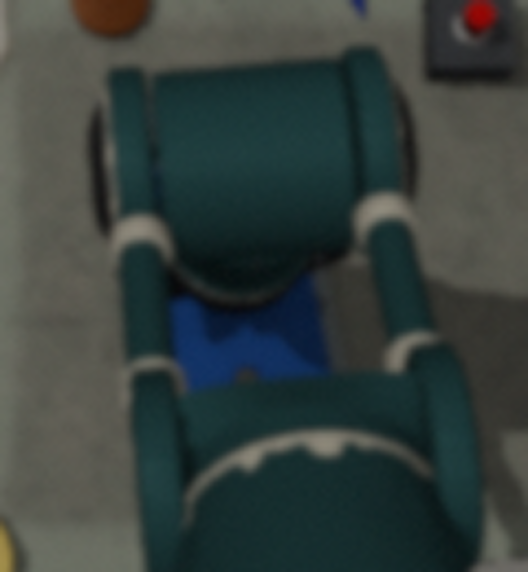

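```bash
python3 -m jog '[[[1,0,0,-0.07,0,0,0],[1,0,0,-0.12,0,0,0],[1,-0.1,0,-0.12,0,0,0],[1,-0.2,0,-0.12,0,0,0],[1,-0.2,0,-0.12,0,0,0],[1,-0.2,0,-0.12,0,0,0]]]'; python3 - <<'E'
from h import *
rd("side","side9");crop(cv2.imread("pics/side9.png"),265,220,325,265,13,"s9c")
go((.5272,.0066,.2165,3.1986))
E
```

```text
time: 13.98
tool_pos: [0.5249, 0.0067, 0.2167]
tcp_rot: [0.091, -3.134, -0.0]
wrist_force: [-9.6, -0.7, 4.9]
width: 0.153
t 14.03 pos [0.525  0.0067 0.2167] yaw -3.0833 z [-5.9e-03 -1.0e-04 -1.0e+00] F [-8.7  0.1  3.8] w 0.15 q [-0.03  0.18  2.09 -0.    0.88 -1.66]
[-0.22 -0.02  0.02] [ 0.    -0.006  0.001]
```

View pics/s9c.png

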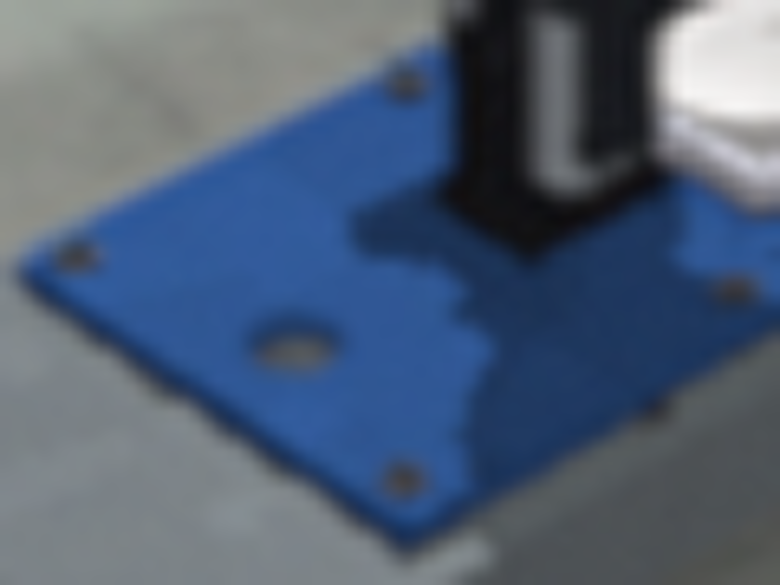

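```bash
python3 - <<'E'
from h import *
S=lambda x,y,z: onz("side",265+(x+.5)/13-.5,220+(y+.5)/13-.5,z)[:2]
u=np.array([np.cos(.057),np.sin(.057)])
h=S(295,343,.032); dh=onz("side",240+291.5/6-.5,195+318.5/6-.5,.026)[:2]
print(h,dh,"along",(h-dh)@u,"lat",(h-dh)@[-u[1],u[0]])
sc=[S(405,82,.032),S(76,257,.032),S(402,479,.032),S(735,290,.032)]
print(np.mean(sc,0),"expected hole from screws")
print(proj("side",[[dh[0],dh[1],.026]]), (295-265+.5)*13)
im=cv2.imread("pics/side9.png"); print(im[240:252,280:295].mean(2).astype(int))
E
```

```text
[0.4651367  0.00422789] [0.46759092 0.00458331] along -0.002470486059209463 lat -0.00021502798317140197
[0.49154595 0.00786891] expected hole from screws
[[288.08333333 247.58333333]] 396.5
[[ 98  97  98  98  99  99  98  98  98  98  98  96  93  90  91]
 [ 97  96  95  95  95  99  98  97  98  96  95  94  94  95  95]
 [ 93  93  94  94  95  97  97  97  94  95  95  94  94  94  95]
 [ 93  94  94  94  94  92  90  88  90  92  93  94  94  94  94]
 [ 93  95  93  93  87  80  75  72  74  79  85  91  95  94  94]
 [ 93  94  94  88  76  68  66  67  67  67  70  84  93  94  93]
 [ 94  94  93  86  71  68  75  81  81  75  71  81  91  94  94]
 [ 95  94  93  89  83  79  83  87  90  87  86  89  93  94  94]
 [ 90  94  95  93  90  88  90  91  92  94  94  94  94  94  95]
 [ 77  91  94  95  94  93  93  95  94  95  95  94  93  94  93]
 [ 62  71  84  92  94  95  96  97  97  96  96  96  95  94  94]
 [ 80  59  63  78  89  96  98 100  98  99  98  95  94  94  94]]
```

```bash
python3 -m jog '[[[0.7,0,0,0,0,0,0],[0.4,0,0,0,0,0,0],[0,0,0,0,0,0,0],[0,0,0,0,0,0,0],[0,0,0,0,0,0,0],[0,0,0,-2,0,0,0],[0,0,0,-5,0,0,0],[0,0,0,-9,0,0,0],[0,0,0,-12,0,0,0],[0,0,0,-12,0,0,0]]]'; python3 - <<'E'
from h import *
rd("side","side10");crop(cv2.imread("pics/side10.png"),240,180,360,280,6,"s10c")
go((.6580,-.1622,.337,3.1986),(.6580,-.1622,.213,3.1986))
E
```

```text
time: 15.28
tool_pos: [0.5283, 0.0066, 0.3409]
tcp_rot: [-0.091, 3.134, -0.001]
wrist_force: [0.2, 0.1, -0.9]
width: 0.998
t 15.32 pos [0.5274 0.0067 0.3389] yaw -3.0834 z [ 3.e-03 -1.e-04 -1.e+00] F [-0.5  0.1 -0.3] w 0.997 q [-0.03  0.04  1.99  0.    1.11 -1.66]
[-12.05 -17.62   0.23] [-0.     0.003  0.001]
[-12.02 -17.62  12.63] [-0.     0.003  0.001]
```

View pics/s10c.png

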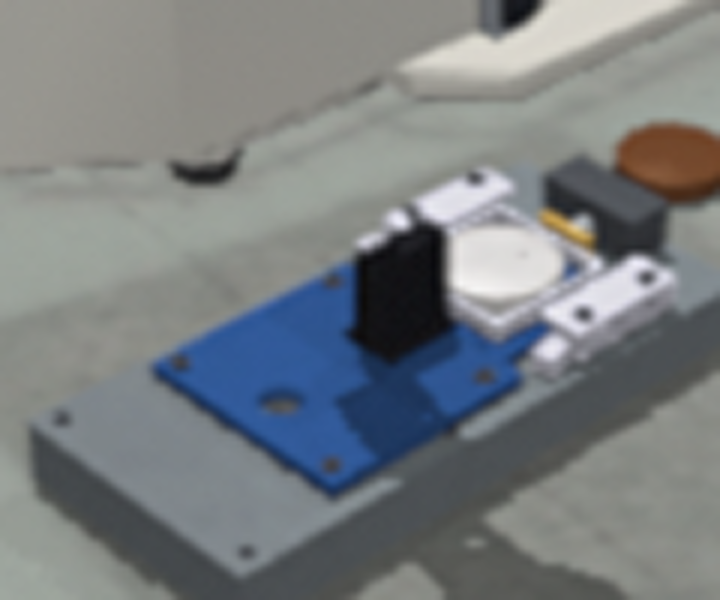

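```bash
python3 -m jog '[[[0,-3,-4.4,0,0,0,0],[0,-6,-8.8,0,0,0,0],[0,-9,-13.2,0,0,0,0],[0,-12.03,-17.62,0,0,0,0],[0,-12.03,-17.62,2,0,0,0],[0,-12.03,-17.62,5,0,0,0],[0,-12.03,-17.62,5,0,0,0]]]' 60; python3 - <<'E'
from h import *
rd("side","side11");crop(cv2.imread("pics/side11.png"),320,140,440,270,4.5,"s11c")
go((.6580,-.1622,.213,3.1986))
E
```

```text
time: 16.2
tool_pos: [0.6545, -0.161, 0.2817]
tcp_rot: [0.091, -3.13, -0.006]
wrist_force: [-0.7, -0.4, -0.3]
width: 1.002
t 16.25 pos [ 0.6555 -0.1612  0.2841] yaw -3.083 z [-0.0067  0.0021 -1.    ] F [0.  1.2 0.9] w 1.0 q [-0.28  0.36  1.71  0.    1.08 -1.91]
[-0.29 -0.14  7.11] [ 0.002 -0.007  0.002]
```

View pics/s11c.png

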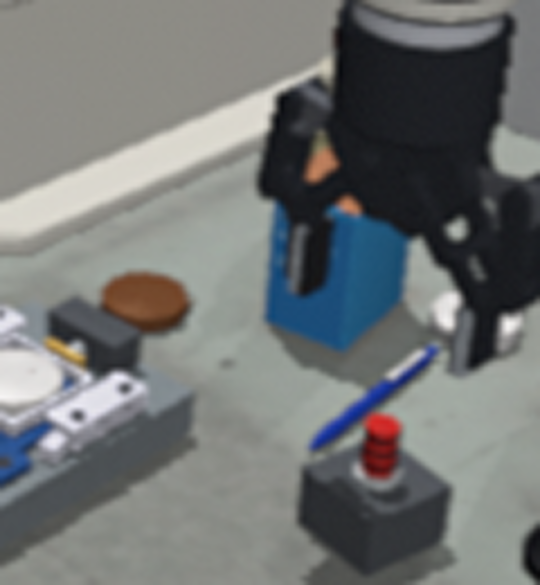

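```bash
python3 - <<'E'
from h import *
T=lambda x,y,z: onz("top",280+(x+.5)/3.4615-.5,130+(y+.5)/3.4615-.5,z)[:2]
print(T(150,75,0),T(207,55,0),T(142,42,.089),T(210,20,.089),"pen tip",T(286,148,.005),T(243,12,.005))
go((.6580,-.1622,.213,3.1986))
E
```

```text
[ 0.75927057 -0.00190642] [ 0.77035194 -0.04992405] [0.75684604 0.00527043] [ 0.7677778  -0.04783616] pen tip [ 0.68373215 -0.10153574] [ 0.80137083 -0.08342646]
t 16.25 pos [ 0.6555 -0.1612  0.2841] yaw -3.083 z [-0.0067  0.0021 -1.    ] F [0.  1.2 0.9] w 1.0 q [-0.28  0.36  1.71  0.    1.08 -1.91]
[-0.29 -0.14  7.11] [ 0.002 -0.007  0.002]
```

```bash
python3 -m jog '[[[0,-0.2,-0.1,3,0,-0.007,0.002],[0,-0.25,-0.1,5,0,-0.007,0.002],[0,-0.25,-0.1,5,0,-0.007,0.002],[0,-0.25,-0.1,5,0,-0.007,0.002]]]'; python3 - <<'E'
from h import *
go((.6580,-.1622,.213,3.1986))
E
```

```text
time: 16.75
tool_pos: [0.6602, -0.1629, 0.2386]
tcp_rot: [-0.089, 3.132, -0.0]
wrist_force: [-0.0, -0.8, -0.0]
width: 1.001
t 16.75 pos [ 0.6602 -0.1629  0.2386] yaw -3.0851 z [ 7.9e-03  1.0e-04 -1.0e+00] F [-0.  -0.8 -0. ] w 1.001 q [-0.28  0.41  1.74  0.    0.99 -1.91]
[0.23 0.09 2.56] [-0.     0.008 -0.001]
```

```bash
python3 -m jog '[[[0,0,0,0,0,0,0],[0,0,0,0,0,0,0],[0,0,0,0,0,0,0]]]'; python3 - <<'E'
from h import *
go((.6580,-.1622,.213,3.1986))
E
```

```text
time: 17.12
tool_pos: [0.66, -0.1631, 0.2383]
tcp_rot: [-0.088, 3.133, -0.0]
wrist_force: [0.3, -0.7, -1.0]
width: 1.001
t 17.12 pos [ 0.66   -0.1631  0.2383] yaw -3.0854 z [ 7.8e-03  2.0e-04 -1.0e+00] F [ 0.3 -0.7 -1. ] w 1.001 q [-0.28  0.41  1.74  0.    0.99 -1.91]
[0.21 0.1  2.53] [-0.     0.008 -0.001]
```

```bash
python3 -m jog '[[[0,0.2,0.1,1,0,0.008,-0.001],[0,0.2,0.1,2,0,0.008,-0.001],[0,0.2,0.1,2.5,0,0.008,-0.001],[0,0.2,0.1,2.5,0,0.008,-0.001],[0,0.2,0.1,2.5,0,0.008,-0.001]]]'; python3 - <<'E'
from h import *
rd("side","side12");crop(cv2.imread("pics/side12.png"),320,140,440,270,4.5,"s12c")
go((.6580,-.1622,.213,3.1986))
E
```

```text
time: 17.75
tool_pos: [0.6581, -0.1622, 0.2128]
tcp_rot: [0.09, -3.14, 0.0]
wrist_force: [-0.6, 0.3, -0.5]
width: 1.0
t 17.8 pos [ 0.6582 -0.1623  0.213 ] yaw -3.0844 z [-4.e-04 -3.e-04 -1.e+00] F [-1.2  0.2  1.1] w 1.005 q [-0.28  0.44  1.75 -0.    0.95 -1.91]
[ 0.02  0.01 -0.  ] [-0. -0.  0.]
```

View pics/s12c.png

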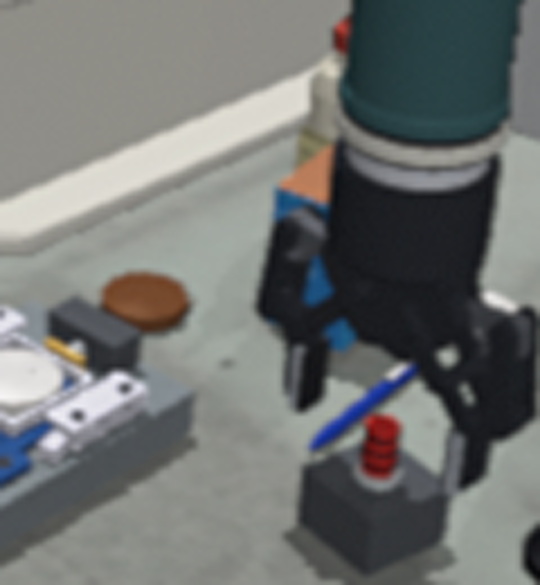

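```bash
python3 -m jog '[[[0.5,0,0,0,0,0,0],[0.7,0,0,0,0,0,0],[0.9,0,0,0,0,0,0],[1,0,0,0,0,0,0],[1,0,0,0,0,0,0],[1,0,0,0,0,0,0],[1,0,0,0,0,0,0]]]' 50; python3 - <<'E'
from h import *
rd("side","side13");crop(cv2.imread("pics/side13.png"),320,140,440,270,4.5,"s13c")
go((.6580,-.1622,.213,3.1986))
E
```

```text
time: 18.68
tool_pos: [0.6581, -0.1622, 0.2129]
tcp_rot: [0.09, -3.14, 0.0]
wrist_force: [0.2, 0.5, 2.7]
width: 0.191
t 18.73 pos [ 0.6581 -0.1622  0.213 ] yaw -3.0843 z [-5.e-04 -2.e-04 -1.e+00] F [0.6 0.1 2.1] w 0.197 q [-0.28  0.44  1.75 -0.    0.95 -1.91]
[ 0.01 -0.   -0.  ] [-0.    -0.001  0.   ]
```

View pics/s13c.png

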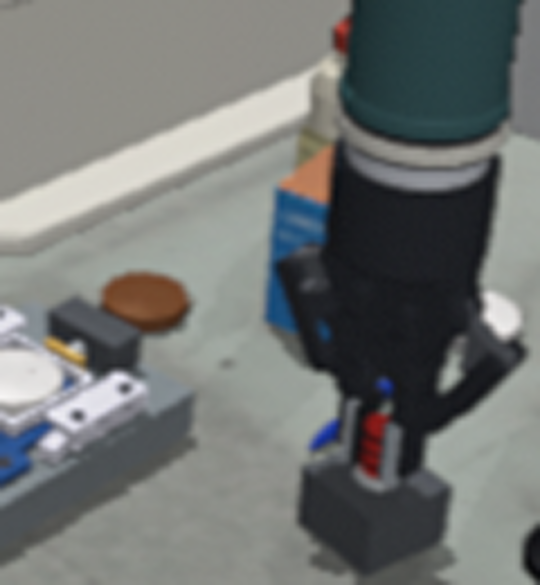

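```bash
python3 -m jog '[[[1,0,0,-0.5,0,0,0],[1,0,0,-1.5,0,0,0],[1,0,0,-2.5,0,0,0],[1,0,0,-4,0,0,0],[1,0,0,-6,0,0,0],[1,0,0,-8,0,0,0],[1,0,0,-10,0,0,0],[1,0,0,-10,0,0,0],[1,0,0,-10,0,0,0]]]' 60; python3 - <<'E'
from h import *
rd("side","side14");crop(cv2.imread("pics/side14.png"),320,120,440,250,4.5,"s14c")
go((.4673,.0032,.313,3.1986))
E
```

```text
time: 19.85
tool_pos: [0.6578, -0.1621, 0.3124]
tcp_rot: [0.09, -3.139, -0.0]
wrist_force: [-0.1, -0.5, -1.0]
width: 0.185
t 19.9 pos [ 0.6576 -0.162   0.3117] yaw -3.0844 z [-2.7e-03  4.0e-04 -1.0e+00] F [-0.  -0.  -1.9] w 0.189 q [-0.28  0.34  1.69 -0.    1.12 -1.91]
[18.05 17.58 -0.08] [ 0.001 -0.003  0.   ]
```

View pics/s14c.png

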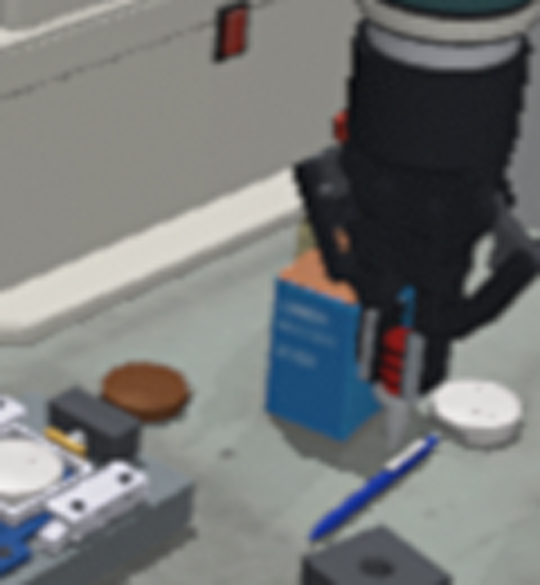

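```bash
python3 -m jog '[[[1,3.5,3.5,0,0,-0.003,0],[1,7.5,7.3,0,0,-0.003,0],[1,11.5,11.2,0,0,-0.003,0],[1,15,14.7,0,0,-0.003,0],[1,18.1,17.6,0,0,-0.003,0],[1,18.1,17.6,0,0,-0.003,0],[1,18.1,17.6,0,0,-0.003,0],[1,18.1,17.6,0,0,-0.003,0]]]'; python3 - <<'E'
from h import *
rd("side","side15");crop(cv2.imread("pics/side15.png"),240,130,360,260,4.5,"s15c")
go((.4668,.0032,.313,3.1986))
u=np.array([np.cos(.057),np.sin(.057)])
h=onz("side",240+282.5/6-.5,180+402.5/6-.5,.032)[:2]; d=np.array([.46759092,.00458331]);print(h,(h-d)@u,(h-d)@[-u[1],u[0]])
E
```

```text
time: 20.9
tool_pos: [0.4682, 0.0026, 0.3129]
tcp_rot: [-0.089, 3.138, -0.0]
wrist_force: [0.2, -0.0, -1.0]
width: 0.187
t 20.95 pos [0.4682 0.0026 0.3128] yaw -3.0853 z [ 0.0021  0.     -1.    ] F [0.1 0.2 0.5] w 0.188 q [-0.05 -0.05  2.13  0.    1.06 -1.67]
[ 0.13  0.07 -0.02] [-0.     0.002 -0.001]
[0.46259768 0.00325884] -0.005060580943335039 -0.0010378628356159504
```

View pics/s15c.png

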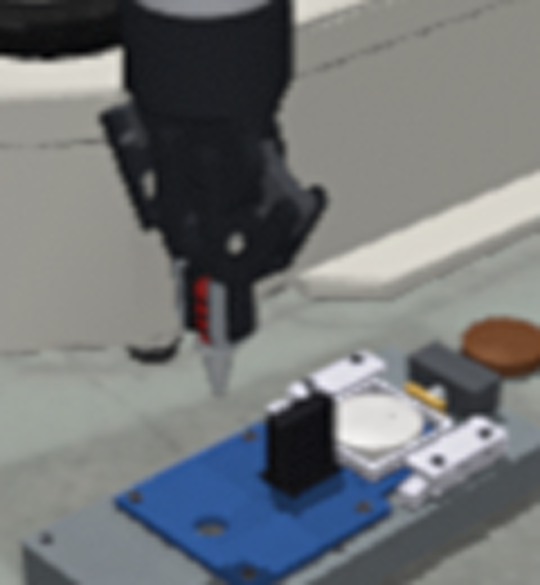

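```bash
python3 - <<'E'
from h import *
print(onz("side",240+220.5/4.5-.5,130+396.5/4.5-.5,.1038))
go((.4663,.0032,.250,3.1986))
E
```

```text
[0.47148208 0.0050621  0.1038    ]
t 20.95 pos [0.4682 0.0026 0.3128] yaw -3.0853 z [ 0.0021  0.     -1.    ] F [0.1 0.2 0.5] w 0.188 q [-0.05 -0.05  2.13  0.    1.06 -1.67]
[0.2  0.07 6.28] [-0.     0.002 -0.001]
```

```bash
python3 -m jog '[[[1,0.2,0.07,2,0,0.002,0],[1,0.2,0.07,4,0,0.002,0],[1,0.2,0.07,5.8,0,0.002,0],[1,0.2,0.07,5.8,0,0.002,0],[1,0.2,0.07,5.8,0,0.002,0]]]'; python3 - <<'E'
from h import *
rd("side","side16");crop(cv2.imread("pics/side16.png"),260,190,330,260,8.5,"s16c")
crop(rd("top","top16"),280,170,400,300,4.4,"t16c")
go((.4663,.0032,.250,3.1986))
E
```

```text
time: 21.58
tool_pos: [0.4661, 0.0035, 0.2554]
tcp_rot: [-0.089, 3.14, -0.0]
wrist_force: [-0.6, -0.4, -0.8]
width: 0.187
t 21.68 pos [0.4661 0.0036 0.2558] yaw -3.0847 z [ 1.8e-03 -1.0e-04 -1.0e+00] F [ 0.2  0.6 -0.3] w 0.187 q [-0.05  0.02  2.18  0.    0.94 -1.67]
[-0.01 -0.04  0.58] [-0.     0.002 -0.   ]
```

View pics/s16c.png

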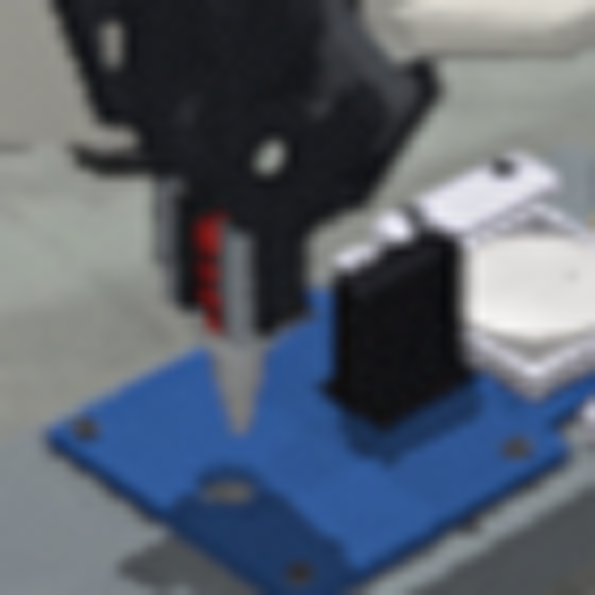

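View pics/t16c.png

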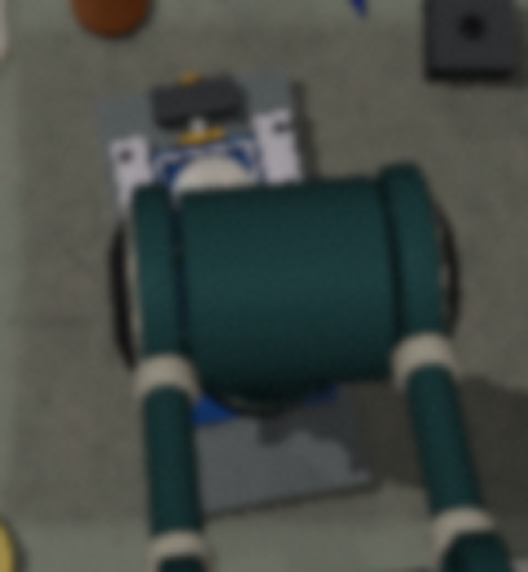

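```bash
python3 - <<'E'
from h import *
f=lambda x,y:(260+(x+.5)/8.5-.5,190+(y+.5)/8.5-.5)
print("tip px",f(239,435),"pred",proj("side",[[.4661,.0036,.0466]]))
print("hole px",f(230,488),"dock+tray hole pred",proj("side",[[.4633,.003,.032]]))
u=np.array([np.cos(.057),np.sin(.057)])
t=onz("side",*f(239,435),.0466)[:2];h=onz("side",*f(230,488),.032)[:2];print(t,h,(t-h)@u,(t-h)@[-u[1],u[0]])
E
```

```text
tip px (287.6764705882353, 240.73529411764707) pred [[287.58785595 240.53812465]]
hole px (286.61764705882354, 246.97058823529412) dock+tray hole pred [[286.90991235 246.51251898]]
[0.46580852 0.00290895] [0.46180506 0.002109  ] 0.004042533231501481 0.000570577720546138
```

```bash
python3 -m jog '[[[1,0.1,0,0.3,0,0.002,0],[1,0.1,0,0.9,0,0.002,0],[1,0.1,0,1.5,0,0.002,0],[1,0.1,0,1.9,0,0.002,0],[1,0.1,0,2.3,0,0.002,0],[1,0.1,0,2.5,0,0.002,0],[1,0.1,0,2.5,0,0.002,0]]]'; python3 - <<'E'
from h import *
rd("side","side17");crop(cv2.imread("pics/side17.png"),260,190,330,260,8.5,"s17c")
go((.4673,.0032,.211,3.1986))
E
```

```text
time: 22.55
tool_pos: [0.4643, 0.0038, 0.2297]
tcp_rot: [0.09, -3.138, 0.0]
wrist_force: [0.2, 0.3, -0.8]
width: 0.192
t 22.6 pos [0.4644 0.0037 0.2299] yaw -3.0844 z [-1.9e-03 -1.0e-04 -1.0e+00] F [-0.1 -0.2 -0.7] w 0.186 q [-0.05  0.05  2.2  -0.    0.89 -1.67]
[-0.29 -0.07  1.89] [-0.    -0.002  0.   ]
```

View pics/s17c.png

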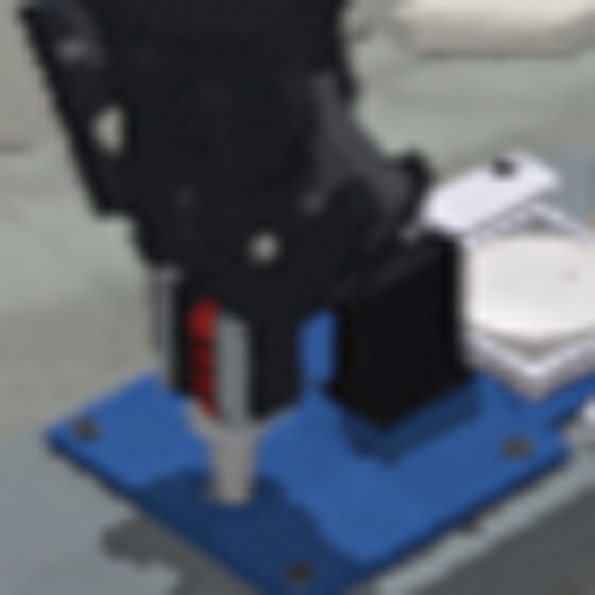

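```bash
python3 -m jog '[[[1,-0.15,-0.05,0.2,0,-0.002,0],[1,-0.29,-0.05,0.4,0,-0.002,0],[1,-0.29,-0.05,0.6,0,-0.002,0],[1,-0.29,-0.05,0.8,0,-0.002,0],[1,-0.29,-0.05,1,0,-0.002,0],[1,-0.29,-0.05,1.2,0,-0.002,0],[1,-0.29,-0.05,1.2,0,-0.002,0]]]'; python3 - <<'E'
from h import *
rd("side","side18");crop(cv2.imread("pics/side18.png"),260,190,330,260,8.5,"s18c")
go((.4673,.0032,.211,3.1986))
E
```

```text
time: 23.48
tool_pos: [0.4658, 0.0033, 0.2171]
tcp_rot: [0.09, -3.136, 0.0]
wrist_force: [-5.6, -0.0, 2.3]
width: 0.19
t 23.52 pos [0.4659 0.0033 0.2171] yaw -3.0842 z [-4.7e-03 -2.0e-04 -1.0e+00] F [-5.  -1.5  1.4] w 0.19 q [-0.05  0.07  2.21 -0.    0.86 -1.67]
[-0.15 -0.02  0.61] [ 0.    -0.005  0.   ]
```

View pics/s18c.png

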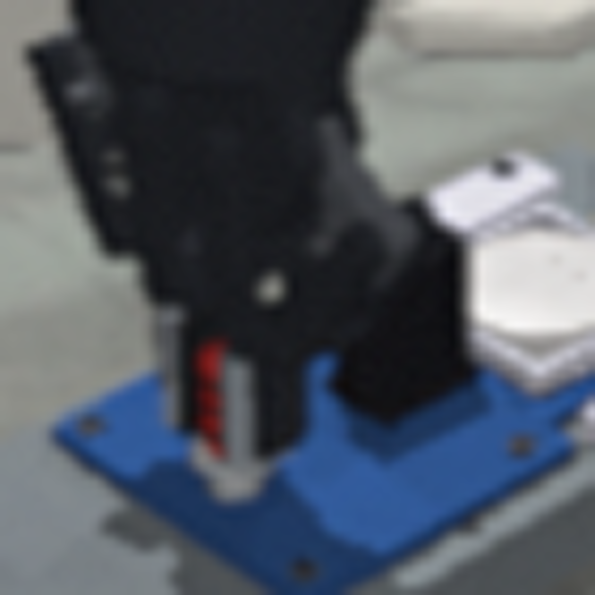

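```bash
python3 -m jog '[[[1,-0.1,-0.02,0.15,0,-0.004,0],[1,-0.15,-0.02,0.3,0,-0.005,0],[1,-0.15,-0.02,0.45,0,-0.005,0],[1,-0.15,-0.02,0.6,0,-0.005,0],[1,-0.15,-0.02,0.7,0,-0.005,0],[1,-0.15,-0.02,0.7,0,-0.005,0]]]'; python3 - <<'E'
from h import *
rd("side","side19");crop(cv2.imread("pics/side19.png"),260,190,330,260,8.5,"s19c")
go((.4673,.0032,.211,3.1986))
E
```

```text
time: 24.28
tool_pos: [0.4663, 0.0033, 0.2109]
tcp_rot: [0.09, -3.136, -0.001]
wrist_force: [-13.6, -0.6, 15.1]
width: 0.19
t 24.32 pos [0.4663 0.0033 0.2109] yaw -3.0841 z [-4.1e-03  2.0e-04 -1.0e+00] F [-13.5  -1.1  15.6] w 0.187 q [-0.05  0.09  2.21  0.    0.85 -1.67]
[-0.1  -0.01 -0.02] [ 0.    -0.004  0.001]
```

View pics/s19c.png

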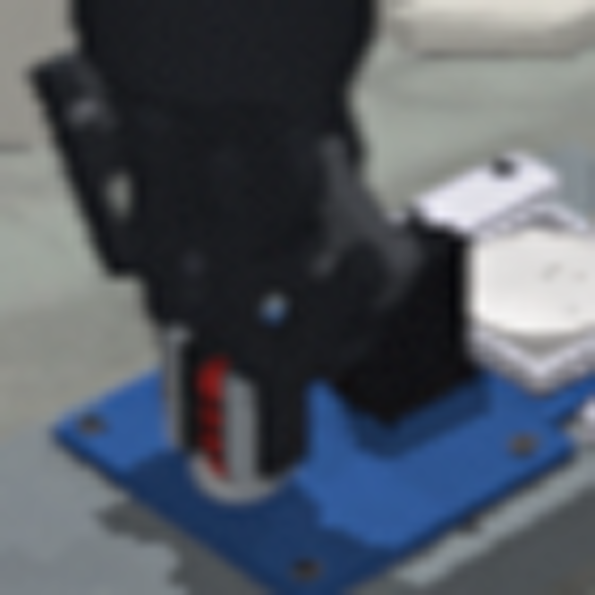

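```bash
python3 -m jog '[[[1,0.1,0,0,0,0,0],[1,0.1,0,0.1,0,0,0],[1,0.1,0,0.15,0,0,0],[1,0.1,0,0.15,0,0,0]]]'; python3 -m jog '[[[1,0.1,0,-0.1,0,0,0],[1,0.1,0,-0.15,0,0,0],[0.8,0.1,0,-0.15,0,0,0],[0.6,0.1,0,-0.15,0,0,0],[0.3,0.1,0,-0.15,0,0,0],[0,0.1,0,-0.15,0,0,0],[0,0.1,0,-0.15,0,0,0],[0,0.1,0,-0.15,0,0,0],[0,0.1,0,-3,0,0,0],[0,0.1,0,-7,0,0,0],[0,0.1,0,-12,0,0,0],[0,0.1,0,-12,0,0,0]]]';python3 - <<'E'
from h import *
rd("side","side20");crop(cv2.imread("pics/side20.png"),240,180,360,270,6.6,"s20c")
crop(rd("top","top20"),280,170,400,300,4.4,"t20c")
go((.4673,.0032,.211,3.1986))
E
```

```text
time: 24.82
tool_pos: [0.466, 0.0032, 0.2108]
tcp_rot: [0.09, -3.138, -0.001]
wrist_force: [-15.6, 0.3, 23.7]
width: 0.193
time: 26.32
tool_pos: [0.4683, 0.0031, 0.3342]
tcp_rot: [-0.09, 3.125, -0.001]
wrist_force: [-0.0, 0.1, 0.0]
width: 0.998
t 26.43 pos [0.4663 0.0031 0.3299] yaw -3.0844 z [ 6.6e-03  2.0e-04 -1.0e+00] F [-1.5  0.1 -0.5] w 0.999 q [-0.05 -0.08  2.12  0.    1.09 -1.68]
[-0.02  0.   11.89] [-0.     0.007  0.   ]
```

View pics/s20c.png

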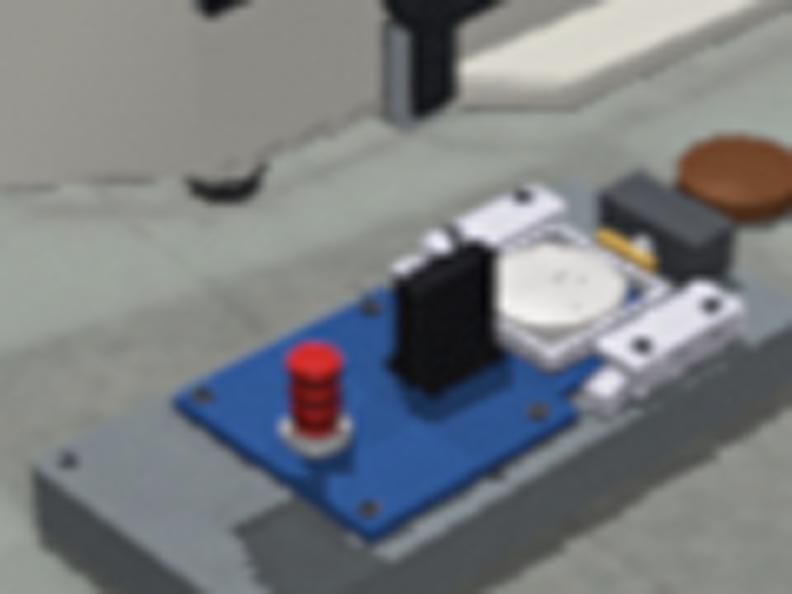

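View pics/t20c.png

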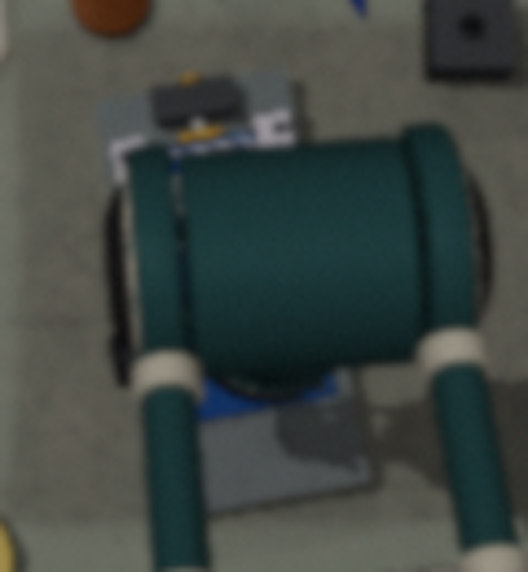

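```bash
python3 - <<'E'
from h import *
f=lambda x,y,z:onz("side",240+(x+.5)/6.6-.5,180+(y+.5)/6.6-.5,z)[:2].round(4)
print("head top",f(315,358,.064),"collar top edge ctr",f(316,428,.036))
print("tray centre from screws",np.mean([f(203,395,.032),f(371,305,.032),f(538,410,.032),f(368,509,.032)],0))
print(proj("side",[[.4673,.0032,.064],[.4673,.0032,.036]]),240+315.5/6.6-.5,180+358.5/6.6-.5,180+428.5/6.6-.5)
E
```

```text
head top [0.4665 0.0044] collar top edge ctr [0.4657 0.004 ]
tray centre from screws [0.4914   0.007725]
[[287.94021388 233.93762419]
 [288.25435765 244.29801243]] 287.3030303030303 233.8181818181818 244.42424242424244
```

```bash
python3 - <<'E'
from workcell import bot
print(bot.read_state()["time"]); print(bot.finish_job())
E
```

```text
26.425
the job is handed in; nothing more can be done
None
```

I turned the tray end for end and slid it nose first into the rails against the spring stop, with the block staying in its pocket. I then pushed the drift down through both holes, let go, raised the gripper clear, and handed in at 26.4 s. No verdict was reported.

**Drift:** the last press gave about 24 N downward at the fully seated height. In the final side picture the head top is within about 0.2 px in height of its expected place. The drift stands upright, about 1 to 2 mm from the dock hole axis.

**Tray:** it looks flat in the rails in the final side picture. Its tail hole measures roughly 2 to 2.6 mm short of home. That is close to the 2.8 mm limit. The roughly 2 mm of play between the 13 mm shank and the 15 mm holes would allow about 2 mm of that. The measurement is good to about 0.5 mm, and the arm hid this part from the top camera, so only the side view supports it.

**Block and bystanders:** the block sits flat in its pocket. The only bystander check was by eye: I saw nothing move, but I did not measure the bystanders again at the end.

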